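# Gauge a strip against a flip stop

## Robot

A 7-joint arm with a two-finger parallel gripper is mounted at the origin on a cart in front of the work surface, level with it; the furniture and walls round the work are solid. World frame = base frame: x ahead of the robot, y to its left, z up, the work surface at z = 0. Lengths are in m, angles in rad, forces in N, time in s.
With the tool pointing down it reaches from about 0.4 to 0.875 m from the base axis. Payload 6.5 kg.
Tool frame: the origin (TCP) lies midway between the tips of the shut fingers; the grasp point (between the pads) lies 19 mm behind it; z points along the fingers, y is the line along which they close (so a half turn about z gives the same grasp; the last joint's range is limited). The gripper opens to 85 mm and grips with 20 to 120 N. Pads are 22 mm wide; open, the fingers measure 114 mm over their backs; the gripper's body (76 mm by 85 mm) begins 54 mm behind the grasp point. The pads swing forward as they close: fully open they stand 13 mm farther back than shut.
Start: joints at [1.125, 0.536, -0.004, 1.538, 0.003, 1.067, -0.071], TCP at [0.241, -0.604, 0.206] pointing down, gripper open.
Joint ranges: [-2.7, 2.7], [-0.37, 2.16], [-1.27, 1.26], [0.24, 2.4], [-1.31, 4.45], [0.19, 1.91], [-2.76, 2.76]. Speed limits (rad/s): [2.39, 2.39, 3.14, 3.14, 3.14, 3.14, 3.14].

## Interface

Orientations are given as a unit quaternion [x, y, z, w].
In Python, from cell import * gives the robot as it stands.
- The arm moves only by the shell command python3 -m jog 'ROWS' [FORCE]. ROWS is a JSON object of lists of equal length, an entry for each row: "fingers": the closure, from -1 (fully open) to 1 (shut); "translation": the shift along the world's x, y, z in m, a list of three; "turn": the turn, a rotation vector about the world's x, y, z in rad, a list of three. In form: {"fingers": [fingers, ...], "translation": [[x, y, z], ...], "turn": [[rx, ry, rz], ...]}. A call has exactly 8 rows; each row is the pose to reach, as a shift and turn from the pose commanded when the call began; what a row does not reach only later rows make up. A row lasts 1/8 s, in which the tool goes at most 62.5 mm and 10.7 degrees, less where a joint would pass 70% of its speed; a pose out of reach is approached as far as the arm can. A call with a gripper value outside its range is refused whole. The fingers move at their own pace and stop on an object; FORCE is the grip in N (left out, the last holds). Time passes only in rows, so rows that repeat a pose let the fingers close, or fill a call up. It gives the time, the measured TCP pose, the force, the opening and the grip force at its end, in the units of the state.
- state(): the state, without advancing time (a new reading comes with each control period).
- capture(name): name is "scene" or "top"; returns a dict with "img" (384x512x3 uint8, red, green, blue), "depth" (384x512 float32, m along the optical axis (not along the pixel's ray), 0 where there is no reading), "camera_matrix" (3x3 intrinsics, pixels), "k1" (the pictures are not rectified: a ray, as slopes to the right and down, at radius r is drawn at 1 + k1 r^2 times it, then the intrinsics apply), "R" (3x3) and "t" (3): a world point X has camera coordinates R X + t. Camera axes: x right, y down, z forward; pixel columns grow to the right and rows downward; lengths in m; the calibration is good to about 2 mm. A picture is of the moment at which its call begins.
- finish_job(): hands the job in; it is judged then, once.
Trained networks look in the newest picture that a camera, given by its name, has taken for a name from the list of things; names that differ only in an ending like _2 or _b are one class to them, and where a whole thing is asked for, a point or a joint stands for the part that bears it (a point fixed in the world has none). Each returns a list of dicts, best first, with "conf" (0 to 1); they miss things now and then, are a little off and sometimes report something else, mostly with a low value. They report only what shows in the picture. A call takes as long as a camera call.
- masks_of(camera, label): "pixels" (384x512 bool, what is visible of it) and "bbox" ([left, top, width, height] in pixels, round what is visible of it).
The state is a dict: "time_s": time; "joint_pos": joint angles; "joint_vel": joint speeds; "joint_efforts": joint torques, N m; "position": TCP position; "tool_rot": TCP orientation; "wrist_force": force on the tool from outside, world axes, zero at the start; "wrist_torque": the same for the moment, N m; "finger_gap": finger opening in m; "grasp_force": force on a finger pad.
Only numpy, scipy, OpenCV 4.12 (cv2) and the standard library are available. Lean on these libraries where they do the work, as an engineer would, in place of code of your own. Each camera call takes 0.05 s, during which the arm holds its last target. There are 200 camera calls.

## Task

Flip the red stop on the jig's fence all the way down, then slide the brown wooden strip flat against the fence and along it until its end is pressed snugly on the stop's brass screw; hold it there a moment with about 7 N and never more than 10 N, which would spoil the setting. Then flip the stop back up past upright and let go, leaving the strip exactly where the stop placed it. Handle the strip only while the stop is down, and do not disturb the other things on the bench.

Things in the scene. Friction and masses are not known exactly. Their poses are not given: they have to be found in the camera images.
- length_jig: length-stop jig fixed to the bench: plywood bed 110 (x = -50 to +60 mm) x 400 (y) x 12 mm, an aluminium fence along its far (+x) side. Origin: on the bed's underside, midway along y; z up, y along the fence towards the stop. In this frame the bed's top is at z = 12 mm; the fence's front face is at x = +30 mm, its top at z = 52 mm. Behind it stands a saw, front knob to 73 mm high at world x = 0.57, y = -0.19 m
- stop_carriage: black carriage of the flip stop, fixed on the fence (axes as the jig's), with all it carries: red leaf, lift bar, screw. 40 mm long in y. Origin on the hinge axis, which runs along y: x = +45, y = +130, z = +75 mm in the jig frame. The leaf is a plate 10 mm thick (y = -5 to +5 mm here); down, it reaches 76 mm to -x, and its lower part hangs (x = -56 to -20 mm) to 3 mm above the bed
- stop_leaf (a joint): angle of the red leaf about the hinge axis, rad: 0 = fully down (rests on its limit, level), pi/2 = upright, 1.8 = leaning back at its limit. A friction hinge: the leaf stays where it is left; turning it takes about 0.1 N m (some 1.5 N at the lift bar)
- lift_bar (a point): grip point on the axis of the round steel lift bar at the leaf's tip, 12 mm in diameter. The bar runs along the jig's y, to the +y side of the leaf (away from the strip), 54 mm clear; this point is 40 mm from the leaf's middle and 70 mm from the hinge axis: when down, level with the axis (75 mm above the bench) and 70 mm to -x of it
- screw_root (a point): where the brass set screw (10 mm thick, rigid, along y) leaves the leaf's -y face, pointing at the strip's end; leaf down: x = -37.5, y = -5, z = -51 mm from the carriage's origin, so it meets the middle of the end of a strip lying against the fence. It stands out 2 to 22 mm from here, different each time and not measured: its contact must be felt
- pine_strip: brown pine strip, 45 (x) x 160 (y) x 22 mm (z), about 0.09 kg, lying loose on the jig's bed between the robot and the fence, askew, some 10 to 25 mm off the fence and 30 to 90 mm short of the screw. Origin: centre of its underside; y along its length, its +y end faces the stop. Flat against the fence its origin is at x = +7.5 mm in the jig frame
- screw_box: card box of screws, 60x90x46 mm, a bystander; origin at the centre of its underside
- tape_measure: yellow tape measure, 34x78x66 mm, a bystander; origin at the centre of its underside
- spanner: steel spanner lying flat, 32x169x8 mm, a bystander; origin at the centre of its underside
- glue_bottle: white glue bottle with a red nozzle, 47x64x179 mm, standing, a bystander; origin at the centre of its underside
- battery_pack: black power-tool battery with red catches, 69x107x53 mm, a bystander; origin at the centre of its underside

How it is judged:
On the way, in this order (a step that is already met when the one before it is completed fails the run):
1. the stop is flipped fully down (within 0.05 rad) (value of joint stop_leaf below 0.05 rad), for 0.2 s.
2. with the stop down, the strip lies flat against the fence and its end presses on the stop with at least 4 N (value of joint stop_leaf below 0.05 rad and contact force between pine_strip and stop_carriage above 4 N and x of pine_strip in the frame of length_jig above 0.005 m and angle between the y axis of pine_strip and the y axis of length_jig, either way round below 0.03 rad and z of pine_strip in the frame of length_jig below 0.016 m and angle between pine_strip's own z axis and vertical below 0.05 rad and y of pine_strip in the frame of length_jig between 0.0215 and 0.0445 m), for 0.3 s.
3. the stop is flipped up past upright with the strip left in place (value of joint stop_leaf above 1.5 rad and x of pine_strip in the frame of length_jig above 0.005 m and angle between the y axis of pine_strip and the y axis of length_jig, either way round below 0.03 rad and z of pine_strip in the frame of length_jig below 0.016 m and angle between pine_strip's own z axis and vertical below 0.05 rad and y of pine_strip in the frame of length_jig between 0.0215 and 0.0445 m), for 0.2 s.
At the end, for the whole second after the job is handed in: the stop's leaf is up past upright (over 1.5 rad); the strip lies flat and at rest on the bed, its long side against the fence within 2.5 mm and 0.03 rad, its end where the screw was (jig-frame y of its origin between 21.5 and 44.5 mm) (all of step 3 and linear speed of pine_strip below 0.01 m/s and contact force between pine_strip and stop_carriage below 0.1 N); the robot touches nothing.
It fails at once if the strip is pressed on the stop with more than 10 N (contact force between pine_strip and stop_carriage above 10 N).
It fails at once if the robot touches the strip while the stop is not down (over 0.2 rad) (value of joint stop_leaf above 0.2 rad and (contact force between pine_strip and the fingers above 0.3 N or contact force between pine_strip and the arm above 0.3 N)).
It fails at once if a bystander is moved by more than 15 mm (distance of any of screw_box, tape_measure, spanner, glue_bottle, battery_pack from where it was at the start of the episode above 0.015 m).
It also fails if it takes over 64 s, if anything falls off the work surface, if the arm or the gripper's body presses on something with over 40 N, if the wrist force passes 120 N, or if a joint passes its speed limit or range.

## Working session

There is one attempt and no reset: what is moved stays moved. The work goes in short steps, Python scripts to look and compute and a shell command to move; the robot and the scene stay as the last step left them, time stands still between calls to the robot, and variables do not carry over. Pictures are saved under pics/ and viewed, at most 10 in all, crops included, and the job is handed in when it is done.

```bash
mkdir -p pics; cat > h.py <<'E'
from cell import *
import numpy as np, cv2
def pts(c,mask):
    v,u=np.nonzero(mask&(c["depth"]>0)); d=c["depth"][v,u]
    K=np.array(c["camera_matrix"]); k=c["k1"]
    xd=(u-K[0,2])/K[0,0]; yd=(v-K[1,2])/K[1,1]
    s=np.ones_like(xd)
    for _ in range(10): s=1+k*((xd/s)**2+(yd/s)**2)
    P=np.stack([xd/s*d,yd/s*d,d],1)
    return (P-np.array(c["t"]))@np.array(c["R"])
def proj(c,X):
    p=np.array(c["R"])@np.array(X)+np.array(c["t"]); x,y=p[:2]/p[2]; s=1+c["k1"]*(x*x+y*y)
    K=np.array(c["camera_matrix"]); return K[0,0]*x*s+K[0,2],K[1,1]*y*s+K[1,2]
E
python3 - <<'E'
from h import *
s=state(); print(s["time_s"],s["position"],s["tool_rot"],s["finger_gap"],s["wrist_force"])
for cam in["top","scene"]:
    c=capture(cam); cv2.imwrite(f"pics/{cam}0.png",c["img"][:,:,::-1])
    for l in["length_jig","stop_carriage","stop_leaf","lift_bar","pine_strip","screw_box","tape_measure","spanner","glue_bottle","battery_pack"]:
        for m in masks_of(cam,l)[:1]:
            P=pts(c,m["pixels"])
            if len(P)>5: print(cam,l,round(m["conf"],2),m["bbox"],len(P),np.round(np.percentile(P,[3,50,97],axis=0),3).tolist())
E
```

```text
0.0 [ 0.24071447 -0.60305841  0.20482631] [ 9.82022921e-01  1.88759723e-01 -1.92388604e-04 -8.43662674e-04] 0.08535922264300522 [-0.19691038 -0.06908173  0.25347118]
top length_jig 0.63 [150.1, 197.5, 132.4, 55.4] 3409 [[0.399, -0.255, 0.006], [0.488, -0.056, 0.013], [0.561, 0.108, 0.123]]
top stop_carriage 0.89 [147.7, 198.7, 38.5, 28.9] 334 [[0.487, 0.026, 0.054], [0.536, 0.051, 0.102], [0.572, 0.105, 0.149]]
top stop_leaf 0.59 [154.6, 206.8, 20.7, 22.1] 129 [[0.484, 0.043, 0.09], [0.51, 0.054, 0.116], [0.541, 0.099, 0.15]]
top lift_bar 0.66 [199.5, 226.0, 50.8, 16.7] 659 [[0.428, -0.163, 0.026], [0.454, -0.087, 0.033], [0.481, -0.015, 0.038]]
top pine_strip 0.6 [200.6, 226.4, 48.0, 16.3] 704 [[0.427, -0.164, 0.012], [0.453, -0.089, 0.032], [0.481, -0.017, 0.038]]
top screw_box 0.77 [313.9, 219.7, 30.0, 26.3] 509 [[0.377, -0.471, 0.025], [0.411, -0.428, 0.044], [0.445, -0.386, 0.05]]
top tape_measure 0.58 [302.2, 183.5, 22.1, 23.2] 198 [[0.511, -0.425, 0.035], [0.533, -0.397, 0.061], [0.561, -0.373, 0.068]]
top spanner 0.62 [345.8, 208.3, 46.1, 29.2] 236 [[0.381, -0.642, -0.003], [
[... 701 characters left out ...]
0.2, 37.9] 563 [[0.48, 0.046, 0.077], [0.522, 0.06, 0.114], [0.545, 0.111, 0.149]]
scene pine_strip 0.75 [237.3, 232.0, 59.2, 43.2] 1089 [[0.422, -0.163, 0.014], [0.448, -0.076, 0.033], [0.482, -0.011, 0.037]]
scene screw_box 0.85 [322.1, 183.3, 25.4, 30.3] 604 [[0.37, -0.475, -0.0], [0.405, -0.401, 0.043], [0.45, -0.381, 0.047]]
scene spanner 0.46 [323.0, 177.8, 41.1, 6.6] 110 [[0.38, -0.65, -0.0], [0.415, -0.596, 0.005], [0.482, -0.524, 0.008]]
scene glue_bottle 0.97 [93.1, 199.7, 30.4, 66.3] 1195 [[0.761, 0.104, 0.005], [0.768, 0.136, 0.085], [0.79, 0.154, 0.157]]
scene battery_pack 0.69 [278.5, 156.0, 30.2, 25.4] 449 [[0.577, -0.646, -0.0], [0.599, -0.505, 0.037], [0.658, -0.474, 0.052]]
```

```bash
ls pics
```

```text
scene0.png
top0.png
```

```bash
python3 - <<'E'
from h import *
a=cv2.imread("pics/top0.png")[185:265,140:290]; b=cv2.imread("pics/scene0.png")[195:325,170:335]
cv2.imwrite("pics/c1.png",np.vstack([cv2.resize(a,(750,400)),np.zeros((0,750,3),np.uint8)])); cv2.imwrite("pics/c2.png",cv2.resize(b,(742,585)))
for cam in["top","scene"]:
    c=capture(cam); P=pts(c,np.ones((384,512),bool))
    bx=lambda z0,z1:P[(P[:,2]>z0)&(P[:,2]<z1)&(P[:,0]>.36)&(P[:,0]<.62)&(P[:,1]>-.32)&(P[:,1]<.2)]
    B=bx(.008,.017).astype(np.float32); print(cam,"bed",cv2.minAreaRect(B[:,:2]),np.percentile(B,[1,50,99],axis=0).round(3).tolist())
    # front bed edge: min x per y bin
    e=[(y,np.percentile(B[abs(B[:,1]-y)<.006,0],3)) for y in np.arange(-.23,.1,.012) if (abs(B[:,1]-y)<.006).sum()>8]
    print("edge",np.polyfit(*zip(*e),1)); print("bed y by x",[(x,np.percentile(B[abs(B[:,0]-x)<.01,1],[1,99]).round(3).tolist()) for x in(.41,.44,.47)])
    F=bx(.047,.056); F=F[F[:,1]<.03]; print("fence",len(F),np.polyfit(F[:,1],F[:,0],1),np.percentile(F,[2,50,98],axis=0).round(3).tolist())
    m=masks_of(cam,"pine_strip")[0]["pixels"]; Q=pts(c,m); Q=Q[Q[:,2]>.029]; print("strip",cv2.minAreaRect(Q[:,:2].astype(np.float32)),np.median(Q[:,2]))
    U=bx(.06,.2); U=U[U[:,1]>0]; 
    for z in np.arange(.065,.16,.01):
        k=U[abs(U[:,2]-z)<.005]; 
        if len(k)>3: print(round(z,3),len(k),np.percentile(k,[5,50,95],axis=0)[:,:2].round(3).tolist())
E
```

```text
Traceback (most recent call last):
cv2.error: OpenCV(4.12.0) /io/opencv/modules/imgproc/src/convhull.cpp:143: error: (-215:Assertion failed) total >= 0 && (depth == CV_32F || depth == CV_32S) in function 'convexHull'
```

View pics/c1.png

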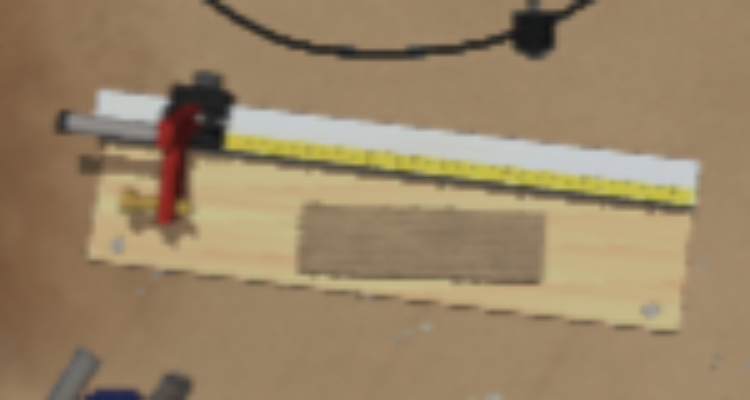

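View pics/c2.png

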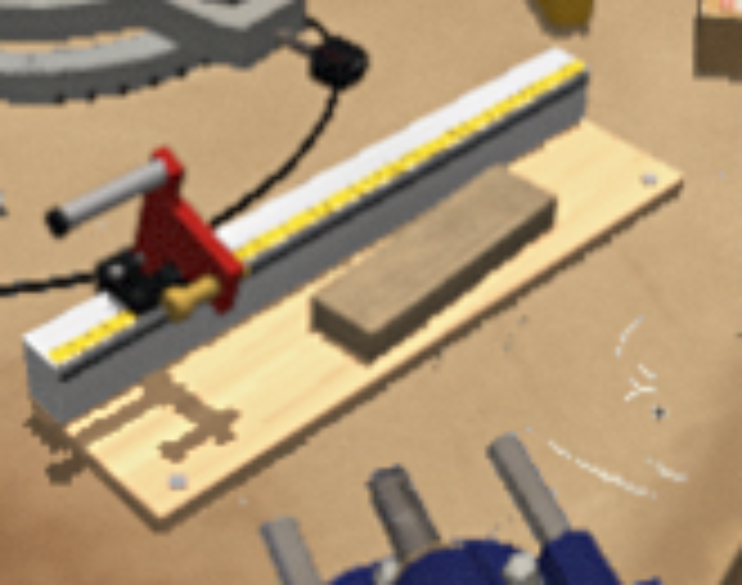

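The top crop shows the jig yawed a few degrees with the strip askew at (420,243). The red leaf at (175,160) is raised, with its lift bar to the left at (60–160,125); the scene crop agrees.

```bash
python3 - <<'E'
from h import *
for cam in["top","scene"]:
    c=capture(cam); P=pts(c,np.ones((384,512),bool))
    bx=lambda z0,z1:P[(P[:,2]>z0)&(P[:,2]<z1)&(P[:,0]>.36)&(P[:,0]<.62)&(P[:,1]>-.32)&(P[:,1]<.2)]
    B=bx(.008,.017).astype(np.float32); print(cam,"bed",np.percentile(B,[1,50,99],axis=0).round(3).tolist())
    e=[(y,np.percentile(B[abs(B[:,1]-y)<.006,0],3)) for y in np.arange(-.23,.1,.012) if (abs(B[:,1]-y)<.006).sum()>8]
    print("edge",np.polyfit(*zip(*e),1)); print("bed y by x",[(x,np.percentile(B[abs(B[:,0]-x)<.01,1],[1,99]).round(3).tolist()) for x in(.41,.44,.47)])
    F=bx(.047,.056); F=F[F[:,1]<.03]; print("fence",len(F),np.polyfit(F[:,1],F[:,0],1),np.percentile(F,[2,50,98],axis=0).round(3).tolist())
    m=masks_of(cam,"pine_strip")[0]["pixels"]; Q=pts(c,m); Q=Q[Q[:,2]>.029]; print("strip",cv2.minAreaRect(Q[:,:2].astype(np.float32)),np.median(Q[:,2]))
    U=bx(.06,.2); U=U[U[:,1]>0]
    for z in np.arange(.065,.16,.01):
        k=U[abs(U[:,2]-z)<.005]
        if len(k)>3: print(round(z,3),len(k),np.percentile(k,[5,50,95],axis=0)[:,:2].round(3).tolist())
E
```

```text
top bed [[0.366, -0.261, 0.008], [0.464, -0.051, 0.011], [0.589, 0.136, 0.016]]
edge [0.25136806 0.44111183]
bed y by x [(0.41, [-0.259, -0.096]), (0.44, [-0.267, 0.041]), (0.47, [-0.233, 0.125])]
fence 777 [0.24222032 0.53617997] [[0.463, -0.268, 0.047], [0.506, -0.123, 0.051], [0.551, 0.021, 0.055]]
strip ((0.6116284132003784, -0.5290499925613403), (0.10618449747562408, 0.06520767509937286), 89.58902740478516) 0.041448092194369276
0.065 76 [[0.532, 0.024], [0.56, 0.039], [0.57, 0.057]]
0.075 22 [[0.538, 0.027], [0.547, 0.036], [0.557, 0.066]]
0.085 20 [[0.499, 0.032], [0.544, 0.043], [0.554, 0.058]]
0.095 36 [[0.485, 0.044], [0.495, 0.054], [0.541, 0.087]]
0.105 35 [[0.482, 0.042], [0.497, 0.056], [0.546, 0.085]]
0.115 38 [[0.481, 0.044], [0.501, 0.054], [0.54, 0.06]]
0.125 13 [[0.507, 0.044], [0.522, 0.049], [0.538, 0.055]]
0.135 9 [[0.524, 0.045], [0.53, 0.047], [0.54, 0.091]]
0.145 87 [[0.525, 0.048], [0.536, 0.081], [0.545, 0.11]]
0.155 5 [[0.529, 0.05], [0.533, 0.061], [0.534, 0.069]]
scene bed [[0.367, -0.259, 0.008], [0.471, 0.02, 0.013], [0.567, 0.132, 0.016]]
edge [0.25056
[... 214 characters left out ...]
 ((0.4531538486480713, -0.09036625176668167), (0.16160473227500916, 0.0471462681889534), 80.08672332763672) 0.0342053585297739
0.065 105 [[0.531, 0.039], [0.54, 0.056], [0.568, 0.065]]
0.075 41 [[0.537, 0.045], [0.544, 0.059], [0.553, 0.065]]
0.085 63 [[0.485, 0.046], [0.542, 0.057], [0.553, 0.064]]
0.095 92 [[0.482, 0.048], [0.498, 0.061], [0.544, 0.088]]
0.105 105 [[0.48, 0.049], [0.496, 0.062], [0.541, 0.087]]
0.115 99 [[0.478, 0.052], [0.499, 0.059], [0.537, 0.065]]
0.125 51 [[0.505, 0.05], [0.52, 0.055], [0.534, 0.06]]
0.135 25 [[0.52, 0.05], [0.524, 0.055], [0.538, 0.113]]
0.145 171 [[0.521, 0.049], [0.531, 0.08], [0.542, 0.113]]
0.155 8 [[0.531, 0.063], [0.538, 0.109], [0.542, 0.113]]
```

```bash
python3 - <<'E'
from h import *
th=np.arctan(.248); n=np.array([np.cos(th),-np.sin(th)]); t=np.array([np.sin(th),np.cos(th)])
for cam in["top","scene"]:
    c=capture(cam); P=pts(c,np.ones((384,512),bool))
    P=P[(P[:,0]>.36)&(P[:,0]<.66)&(P[:,1]>-.32)&(P[:,1]<.2)]
    J=np.c_[P[:,:2]@n-.475,P[:,:2]@t,P[:,2]]
    q=lambda k,ps=(2,50,98):np.percentile(k,ps,axis=0).round(4).tolist()
    F=J[(J[:,2]>.047)&(J[:,2]<.058)&(J[:,0]>.015)&(J[:,0]<.075)]; print(cam,"fence",q(F,(0.5,2,50,98,99.5)),np.polyfit(F[:,1],F[:,0],1))
    B=J[(J[:,2]>.008)&(J[:,2]<.017)&(J[:,0]<.02)&(J[:,0]>-.07)]; print("bed",q(B,(0.5,2,98,99.5)))
    S=J[(J[:,2]>.028)&(J[:,2]<.042)&(J[:,0]<.022)&(J[:,0]>-.07)&(J[:,1]<.08)]; print("strip",len(S),cv2.minAreaRect(S[:,:2].astype(np.float32)),np.median(S[:,2]))
    U=J[(J[:,2]>.08)&(J[:,2]<.2)&(J[:,1]>.1)]
    for lo in np.arange(.1,.24,.01):
        k=U[(U[:,1]>=lo)&(U[:,1]<lo+.01)]
        if len(k)>3: print(round(lo,3),len(k),q(k,(5,50,95)))
E
```

```text
top fence [[0.0302, -0.1514, 0.0471], [0.0309, -0.1465, 0.0473], [0.0462, 0.0149, 0.0511], [0.0603, 0.2306, 0.0563], [0.0717, 0.2399, 0.0572]] [0.01306191 0.04569165]
bed [[-0.0492, -0.1527, 0.008], [-0.0485, -0.1478, 0.0081], [0.019, 0.2374, 0.0162], [0.0197, 0.2415, 0.0167]]
strip 546 ((-0.011286983266472816, 0.011691931635141373), (0.04556845873594284, 0.1386624276638031), 4.195847034454346) 0.032957078616738716
0.16 19 [[-0.0219, 0.1622, 0.0804], [-0.0135, 0.1673, 0.0993], [0.0437, 0.1698, 0.1144]]
0.17 112 [[-0.0175, 0.1708, 0.0882], [0.019, 0.1726, 0.1156], [0.045, 0.1784, 0.1491]]
0.18 20 [[-0.0166, 0.1812, 0.0927], [0.021, 0.1849, 0.1216], [0.0297, 0.1889, 0.1498]]
0.19 30 [[-0.0171, 0.1902, 0.0811], [0.0224, 0.194, 0.0996], [0.049, 0.1993, 0.1484]]
0.2 21 [[-0.0207, 0.2002, 0.0967], [0.0203, 0.2029, 0.1413], [0.0295, 0.2073, 0.148]]
0.21 14 [[0.0217, 0.2101, 0.1411], [0.026, 0.2158, 0.1458], [0.031, 0.2194, 0.1488]]
0.22 13 [[0.0204, 0.2215, 0.1403], [0.0238, 0.2256, 0.1446], [0.0298, 0.2296, 0.1477]]
0.23 13 [[0.0194, 0.2316, 0.1406], [0.025, 0.2353, 0.1457], [0.0298, 0.238
[... 426 characters left out ...]
8697
0.16 5 [[-0.0187, 0.1606, 0.0961], [-0.0177, 0.1625, 0.0987], [-0.013, 0.1648, 0.1024]]
0.17 291 [[-0.0244, 0.1724, 0.085], [0.0124, 0.1784, 0.1113], [0.042, 0.1799, 0.1468]]
0.18 128 [[-0.0181, 0.18, 0.0821], [0.0185, 0.181, 0.1118], [0.0446, 0.1888, 0.1467]]
0.19 45 [[-0.0218, 0.1902, 0.0804], [0.0191, 0.1943, 0.1032], [0.0463, 0.1992, 0.1479]]
0.2 55 [[-0.022, 0.2003, 0.0917], [-0.0122, 0.2043, 0.1042], [0.0234, 0.2084, 0.1476]]
0.21 24 [[0.0184, 0.2112, 0.1394], [0.0206, 0.2153, 0.1466], [0.0252, 0.2196, 0.1499]]
0.22 24 [[0.0175, 0.2204, 0.1405], [0.0204, 0.2253, 0.1479], [0.0266, 0.2287, 0.149]]
0.23 33 [[0.0174, 0.2305, 0.1394], [0.0204, 0.2363, 0.1468], [0.0278, 0.2398, 0.1504]]
```

```bash
python3 -m jog '{"fingers":[-0.4,-0.4,-0.4,-0.4,-0.4,-0.4,-0.4,-0.4],"translation":[[0.0195,0.046,0],[0.039,0.092,0],[0.0585,0.138,0],[0.078,0.184,0],[0.0975,0.23,0],[0.117,0.276,0],[0.1365,0.322,0],[0.156,0.368,0]],"turn":[[0,0,0.118],[0,0,0.237],[0,0,0.355],[0,0,0.474],[0,0,0.592],[0,0,0.71],[0,0,0.829],[0,0,0.947]]}' 20
```

```text
time_s: 2.45
position: [0.3976, -0.2343, 0.206]
tool_rot: [0.787, 0.617, 0.0, 0.0]
wrist_force: [0.4, 0.7, -0.6]
finger_gap: 0.06
grasp_force: 0.0
```

```bash
python3 -m jog '{"fingers":[-0.4,-0.4,-0.4,-0.4,-0.4,-0.4,-0.4,-0.4],"translation":[[0.023,0.054,0],[0.046,0.108,0],[0.069,0.162,0],[0.091,0.215,0],[0.114,0.269,0],[0.137,0.323,0],[0.137,0.323,-0.03],[0.137,0.323,-0.06]],"turn":[[0,0,0],[0,0,0],[0,0,0],[0,0,0],[0,0,0],[0,0,0],[0,0,0],[0,0,0]]}'
python3 - <<'E'
from h import *
c=capture("scene"); u,v=map(int,proj(c,[.535,.089,.143])); cv2.imwrite("pics/s2.png",cv2.resize(c["img"][v-70:v+60,u-80:u+80,::-1],(720,585)))
E
```

```text
time_s: 3.45
position: [0.5345, 0.0883, 0.1452]
tool_rot: [0.787, 0.616, 0.0, 0.0]
wrist_force: [0.7, 1.1, 0.5]
finger_gap: 0.0599
grasp_force: 0.0
```

View pics/s2.png

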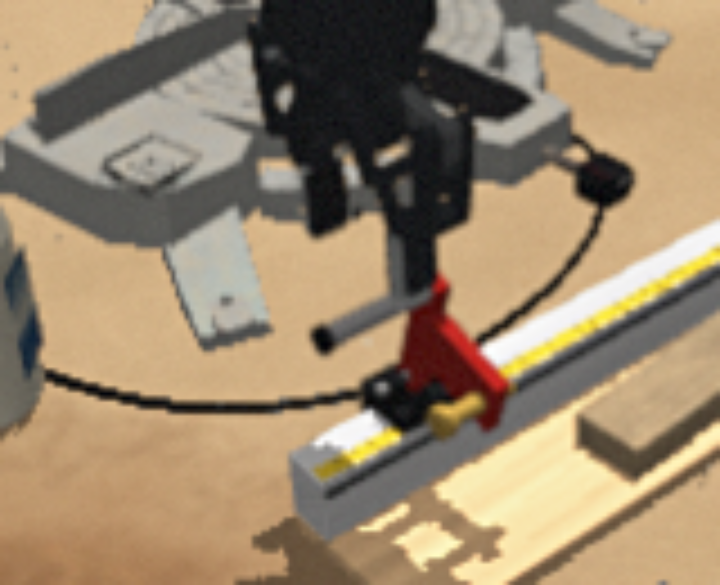

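The gripper hangs straddling the bar: finger tips at about (325,235) and (420,295), with the bar's middle at (375,315) just below and between them. I'll descend and close.

```bash
python3 -m jog '{"fingers":[-0.4,-0.4,0.6,0.6,0.6,0.6,0.6,0.6],"translation":[[0,0,-0.011],[0,0,-0.022],[0,0,-0.022],[0,0,-0.022],[0,0,-0.022],[0,0,-0.022],[0,0,-0.022],[0,0,-0.022]],"turn":[[0,0,0],[0,0,0],[0,0,0],[0,0,0],[0,0,0],[0,0,0],[0,0,0],[0,0,0]]}' 20
```

```text
time_s: 4.5
position: [0.534, 0.0873, 0.1237]
tool_rot: [0.788, 0.616, 0.0, 0.0]
wrist_force: [0.1, -0.5, -0.1]
finger_gap: 0.0173
grasp_force: 0.0
```

```bash
python3 -m jog '{"fingers":[1,1,1,1,1,1,1,1],"translation":[[0,0,0],[0,0,0],[0,0,0],[0,0,0],[0,0,0],[0,0,0],[0,0,0],[0,0,0]],"turn":[[0,0,0],[0,0,0],[0,0,0],[0,0,0],[0,0,0],[0,0,0],[0,0,0],[0,0,0]]}' 20
python3 - <<'E'
import numpy as np
n=np.array([.9706,-.2407])
for th0,name,ths in[(1.25,"down",np.linspace(1.25,0,9)[1:]),(0,"up",np.linspace(0,1.72,9)[1:])]:
    print(name,[[*np.round(n*-.07*(np.cos(t)-np.cos(th0)),4).tolist(),round(.07*(np.sin(t)-np.sin(th0)),4)] for t in ths])
E
```

```text
time_s: 5.5
position: [0.534, 0.0873, 0.1237]
tool_rot: [0.788, 0.616, -0.0, 0.0]
wrist_force: [-0.3, -0.4, -0.1]
finger_gap: 0.0003
grasp_force: 0.0
down [[-0.0098, 0.0024, np.float64(-0.0042)], [-0.0188, 0.0047, np.float64(-0.01)], [-0.0268, 0.0067, np.float64(-0.0171)], [-0.0337, 0.0084, np.float64(-0.0255)], [-0.0392, 0.0097, np.float64(-0.0348)], [-0.0432, 0.0107, np.float64(-0.0449)], [-0.0457, 0.0113, np.float64(-0.0555)], [-0.0465, 0.0115, np.float64(-0.0664)]]
up [[0.0016, -0.0004, np.float64(0.0149)], [0.0062, -0.0015, np.float64(0.0292)], [0.0136, -0.0034, np.float64(0.0421)], [0.0236, -0.0059, np.float64(0.053)], [0.0356, -0.0088, np.float64(0.0616)], [0.0491, -0.0122, np.float64(0.0673)], [0.0635, -0.0157, np.float64(0.0698)], [0.078, -0.0194, np.float64(0.0692)]]
```

```bash
python3 - <<'E'
from h import *
c=capture("scene"); p=state()["position"]; u,v=map(int,proj(c,[.535,.089,.143])); im=c["img"].copy()
print("tcp px",proj(c,p),"crop0",u-40,v-40); cv2.imwrite("pics/s3.png",cv2.resize(im[v-40:v+32,u-45:u+45,::-1],(750,600),interpolation=cv2.INTER_CUBIC))
th=np.arctan(.248); n=np.array([np.cos(th),-np.sin(th)]); t=np.array([np.sin(th),np.cos(th)])
for cam in("scene","top"):
    c=capture(cam)
    P=pts(c,np.ones((384,512),bool)); J=np.c_[P[:,:2]@n-.475,P[:,:2]@t-.045,P[:,2]]
    U=J[(J[:,2]>.08)&(J[:,2]<.16)&(J[:,0]>-.05)&(J[:,0]<.09)]
    for lo in np.arange(.12,.21,.01):
        k=U[(U[:,1]>=lo)&(U[:,1]<lo+.01)]
        if len(k)>3: print(cam,round(lo,3),len(k),np.percentile(k,(5,50,95),axis=0).round(3).tolist())
E
```

```text
tcp px (np.float64(193.3225918774423), np.float64(246.60742682857517)) crop0 151 199
scene 0.12 59 [[-0.025, 0.126, 0.088], [0.005, 0.128, 0.119], [0.03, 0.13, 0.148]]
scene 0.13 323 [[-0.022, 0.131, 0.084], [0.014, 0.134, 0.109], [0.042, 0.137, 0.146]]
scene 0.14 60 [[-0.019, 0.14, 0.081], [0.02, 0.144, 0.101], [0.048, 0.148, 0.147]]
scene 0.15 51 [[-0.023, 0.151, 0.09], [-0.016, 0.158, 0.102], [0.021, 0.159, 0.144]]
scene 0.16 21 [[-0.016, 0.16, 0.099], [0.012, 0.165, 0.145], [0.02, 0.169, 0.16]]
scene 0.17 41 [[0.012, 0.171, 0.141], [0.019, 0.175, 0.15], [0.026, 0.179, 0.159]]
scene 0.18 24 [[0.018, 0.181, 0.14], [0.02, 0.185, 0.147], [0.026, 0.189, 0.149]]
scene 0.19 29 [[0.017, 0.192, 0.139], [0.021, 0.194, 0.145], [0.028, 0.196, 0.151]]
top 0.12 95 [[-0.021, 0.124, 0.086], [0.014, 0.127, 0.11], [0.044, 0.129, 0.145]]
top 0.13 37 [[-0.018, 0.131, 0.093], [0.02, 0.133, 0.12], [0.045, 0.139, 0.148]]
top 0.14 26 [[-0.016, 0.14, 0.081], [0.023, 0.145, 0.122], [0.05, 0.149, 0.15]]
top 0.15 23 [[-0.017, 0.151, 0.095], [-0.008, 0.154, 0.103], [0.029, 0.157, 0.158]]
```

View pics/s3.png

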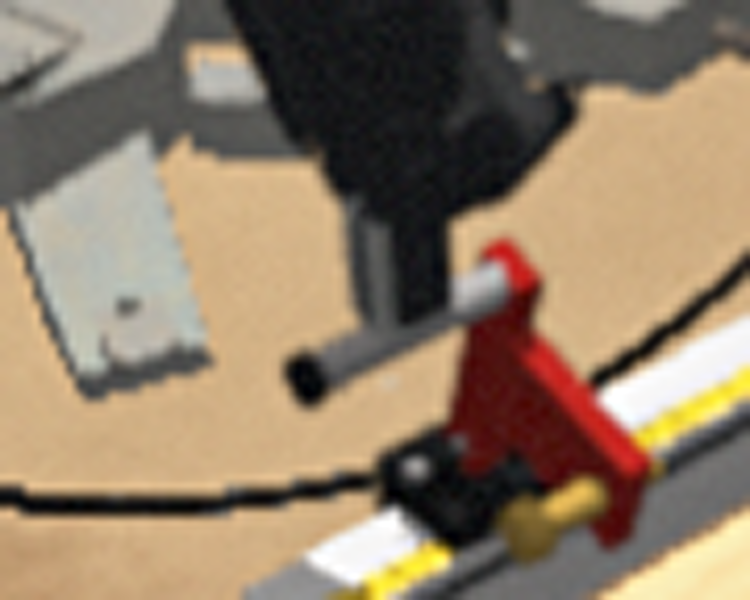

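```bash
python3 - <<'E'
from h import *
c=capture("scene"); th=np.arctan(.248); n=np.array([np.cos(th),-np.sin(th)]); t=np.array([np.sin(th),np.cos(th)])
for u in(186,192,196,200):
    for v in range(226,250,2):
        m=np.zeros((384,512),bool); m[v,u]=1; P=pts(c,m)
        if len(P): print(u,v,np.round([P[0,:2]@n-.475,P[0,:2]@t-.045,P[0,2]],3),c["img"][v,u])
print("campos",-np.array(c["R"]).T@np.array(c["t"]))
c=capture("top"); print("campos",-np.array(c["R"]).T@np.array(c["t"]), "TCP/bar px", proj(c,state()["position"]),proj(c,[.535,.089,.143]))
E
```

```text
186 226 [ 0.242  0.042 -0.002] [191 165 125]
186 228 [ 0.235  0.048 -0.002] [200 171 130]
186 230 [ 0.225  0.054 -0.001] [206 177 133]
186 232 [0.217 0.06  0.   ] [216 183 138]
186 234 [ 0.211  0.065 -0.001] [213 181 135]
186 236 [ 0.203  0.07  -0.001] [214 183 137]
186 238 [0.191 0.078 0.003] [201 171 130]
186 240 [0.022 0.185 0.15 ] [124 116 109]
186 242 [0.019 0.187 0.148] [103  99 101]
186 244 [0.02  0.187 0.142] [77 77 78]
186 246 [0.165 0.097 0.002] [185 157 120]
186 248 [0.156 0.103 0.004] [216 181 139]
192 226 [0.008 0.177 0.19 ] [55 59 56]
192 228 [0.014 0.173 0.179] [68 67 66]
192 230 [0.013 0.175 0.176] [67 69 69]
192 232 [0.014 0.174 0.17 ] [74 75 74]
192 234 [0.013 0.175 0.166] [74 74 75]
192 236 [0.013 0.175 0.161] [79 81 80]
192 238 [0.015 0.175 0.155] [87 89 87]
192 240 [0.018 0.173 0.146] [86 87 88]
192 242 [0.021 0.171 0.138] [141 122  99]
192 244 [0.161 0.081 0.002] [216 193 160]
192 246 [ 0.156  0.084 -0.   ] [212 178 137]
192 248 [0.149 0.089 0.001] [212 179 135]
196 226 [-0.007  0.178  0.198] [23 27 27]
196 228 [0.011 0.166 0.178] [26 27 30]
196 230 [0.005 0.17 
[... 418 characters left out ...]
76 148 113]
200 228 [ 0.208  0.019 -0.001] [173 148 112]
200 230 [0.197 0.027 0.001] [169 142 107]
200 232 [ 0.194  0.029 -0.002] [147 138 131]
200 234 [0.024 0.148 0.146] [128 127 127]
200 236 [0.02  0.151 0.144] [99 95 97]
200 238 [0.018 0.153 0.141] [145 125 102]
200 240 [0.162 0.053 0.   ] [206 170 127]
200 242 [0.153 0.06  0.002] [177 142 106]
200 244 [0.146 0.066 0.003] [157 123  92]
200 246 [0.049 0.133 0.09 ] [126  84  63]
200 248 [0.051 0.132 0.083] [95 47 35]
campos [0.08631169 0.57279171 0.65023063]
campos [ 0.31243887 -0.19236846  1.38024107] TCP/bar px (np.float64(161.52454282754624), np.float64(211.88622318096344)) (np.float64(159.47999835789045), np.float64(210.7004550100737))
```

```bash
python3 -m jog '{"fingers":[1,1,1,1,1,1,1,1],"translation":[[0,0,0.01],[0,0,0.02],[0,0,0.03],[0,0,0.04],[0,0,0.04],[0,0,0.04],[0,0,0.04],[0,0,0.04]],"turn":[[0,0,0],[0,0,0],[0,0,0],[0,0,0],[0,0,0],[0,0,0],[0,0,0],[0,0,0]]}' 20
python3 - <<'E'
from h import *
c=capture("scene"); p=state()["position"]; u,v=map(int,proj(c,[.535,.089,.143])); im=c["img"].copy()
print("tcp px",proj(c,p),"crop0",u-45,v-50); a=cv2.resize(im[v-50:v+22,u-45:u+45,::-1],(750,600),interpolation=cv2.INTER_CUBIC)
q=proj(c,p); cv2.drawMarker(a,(int((q[0]-u+45)*8.33),int((q[1]-v+50)*8.33)),(255,0,255),0,20,2); cv2.imwrite("pics/s4.png",a)
E
```

```text
time_s: 6.75
position: [0.5338, 0.0873, 0.1634]
tool_rot: [0.788, 0.616, -0.0, -0.0]
wrist_force: [-0.9, 0.5, 0.4]
finger_gap: -0.0
grasp_force: 0.0
tcp px (np.float64(192.1776784613262), np.float64(231.63358145584377)) crop0 146 189
```

View pics/s4.png

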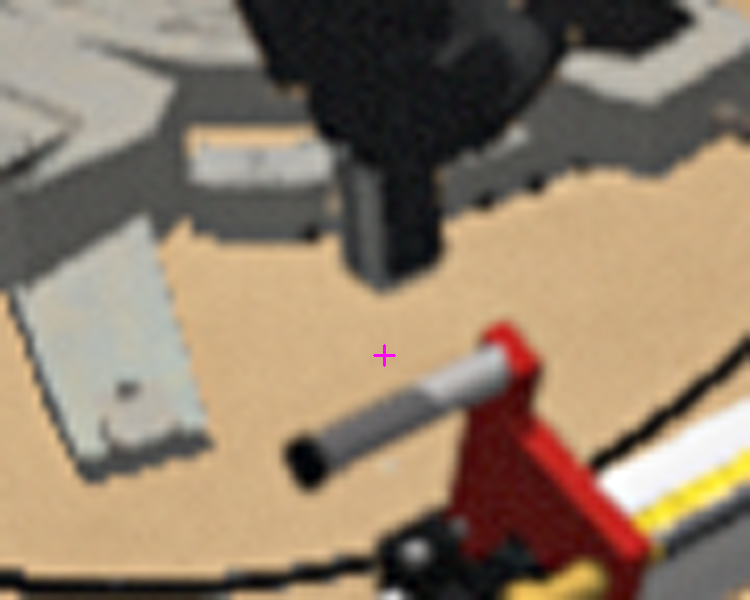

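```bash
python3 - <<'E'
from h import *
c=capture("scene"); p=np.array(state()["position"]); n=np.array([.9706,-.2407,0]); t=np.array([.2407,.9706,0])
for dz in(0,.015,.02,.025,.03,.035): print(dz,proj(c,p+[0,0,dz]),proj(c,p-.0145*n+.011*t+[0,0,dz]))
for u in(190,192,194,196):
  for v in range(214,226,2):
    m=np.zeros((384,512),bool); m[v,u]=1; P=pts(c,m); print(u,v,np.round([P[0]@n-.475,P[0]@t-.045,P[0,2]],3)) if len(P) else 0
print("tcp jig",p@n-.475,p@t-.045)
c=capture("top")
m=pts(c,np.ones((384,512),bool)); m=np.c_[m@n-.475,m@t-.045,m[:,2]]; m=m[(m[:,2]>.2)&(m[:,2]<.45)&(abs(m[:,0])<.15)&(m[:,1]>.05)&(m[:,1]<.3)]
for z in np.arange(.2,.45,.03):
    k=m[abs(m[:,2]-z)<.015]
    if len(k)>5: print(round(z,2),len(k),np.percentile(k,(3,97),axis=0)[:,:2].round(3).tolist())
E
```

```text
0 (np.float64(192.16690820051028), np.float64(231.59670837040326)) (np.float64(191.99805603319192), np.float64(236.93664951816862))
0.015 (np.float64(191.6989332277386), np.float64(225.72554822468328)) (np.float64(191.51732971090473), np.float64(231.00605393041025))
0.02 (np.float64(191.54135761039595), np.float64(223.742400456163)) (np.float64(191.35541130768206), np.float64(229.0021792152981))
0.025 (np.float64(191.38298398608111), np.float64(221.74602982892935)) (np.float64(191.1926479657142), np.float64(226.98461233320157))
0.03 (np.float64(191.22380878688526), np.float64(219.73632980744668)) (np.float64(191.02903565560575), np.float64(224.9532395580568))
0.035 (np.float64(191.06382848028306), np.float64(217.71319310308832)) (np.float64(190.86457038135595), np.float64(222.90794631263444))
190 214 [0.013 0.176 0.216]
190 216 [0.013 0.177 0.211]
190 218 [0.014 0.176 0.205]
190 220 [0.014 0.176 0.201]
190 222 [0.015 0.176 0.196]
190 224 [ 0.243  0.028 -0.002]
192 214 [0.01  0.174 0.216]
192 216 [0.012 0.172 0.21 ]
192 218 [0.013 0.172 0.204]
192 220 [0.012 0.173 0.2  ]
192 222 [0.011 0.174 0.196]
192 224 [0.013 0.173 0.19 ]
194 214 [0.006 0.171 0.217]
194 216 [0.007 0.171 0.212]
194 218 [0.006 0.172 0.208]
194 220 [0.008 0.171 0.202]
194 222 [0.009 0.171 0.196]
194 224 [0.231 0.022 0.002]
196 214 [0.007 0.166 0.214]
196 216 [0.008 0.166 0.209]
196 218 [0.01  0.165 0.203]
196 220 [0.007 0.167 0.2  ]
196 222 [0.014 0.162 0.189]
196 224 [0.228 0.017 0.001]
tcp jig 0.022146465171108243 0.16825732822853562
0.2 13 [[0.008, 0.154], [0.034, 0.162]]
0.23 16 [[-0.003, 0.152], [0.052, 0.16]]
0.26 29 [[0.005, 0.149], [0.074, 0.161]]
0.29 50 [[0.064, 0.154], [0.082, 0.177]]
0.32 31 [[0.0, 0.128], [0.044, 0.137]]
0.35 61 [[0.002, 0.128], [0.046, 0.138]]
0.38 33 [[0.008, 0.127], [0.049, 0.137]]
0.41 42 [[0.009, 0.127], [0.056, 0.147]]
```

The magenta marker (384,355), which is the reported TCP, sits well below the visible tips at (385,290). The depth agrees: the real tips are about 27 mm higher than reported, while x and y match. That is why the fingers closed above the bar, so I'll correct z by −27 mm.

```bash
python3 -m jog '{"fingers":[-0.3,-0.3,-0.3,-0.3,-0.3,-0.3,-0.3,-0.3],"translation":[[0,0,0],[0,0,-0.005],[0,0,-0.015],[0,0,-0.025],[0,0,-0.04],[0,0,-0.055],[0,0,-0.067],[0,0,-0.067]],"turn":[[0,0,0],[0,0,0],[0,0,0],[0,0,0],[0,0,0],[0,0,0],[0,0,0],[0,0,0]]}' 20 && python3 -m jog '{"fingers":[1,1,1,1,1,1,1,1],"translation":[[0,0,0],[0,0,0],[0,0,0],[0,0,0],[0,0,0],[0,0,0],[0,0,0],[0,0,0]],"turn":[[0,0,0],[0,0,0],[0,0,0],[0,0,0],[0,0,0],[0,0,0],[0,0,0],[0,0,0]]}' 20
```

```text
time_s: 7.9
position: [0.5331, 0.0872, 0.0955]
tool_rot: [0.788, 0.616, -0.001, -0.001]
wrist_force: [0.4, -0.0, 1.2]
finger_gap: 0.0558
grasp_force: 0.0
time_s: 8.9
position: [0.5341, 0.0875, 0.097]
tool_rot: [0.788, 0.616, 0.0, 0.0]
wrist_force: [-0.8, 0.7, 5.1]
finger_gap: 0.0111
grasp_force: 20.3
```

```bash
python3 -m jog '{"fingers":[1,1,1,1,1,1,1,1],"translation":[[-0.0098,0.0024,-0.0042],[-0.0188,0.0047,-0.010],[-0.0268,0.0067,-0.0171],[-0.0337,0.0084,-0.0255],[-0.0392,0.0097,-0.0348],[-0.0432,0.0107,-0.0449],[-0.0457,0.0113,-0.0555],[-0.0465,0.0115,-0.066]],"turn":[[0,0,0],[0,0,0],[0,0,0],[0,0,0],[0,0,0],[0,0,0],[0,0,0],[0,0,0]]}' 20
```

```text
time_s: 9.9
position: [0.4906, 0.0991, 0.0321]
tool_rot: [0.788, 0.616, 0.002, 0.002]
wrist_force: [1.6, -2.9, 34.6]
finger_gap: 0.0114
grasp_force: 23.9
```

```bash
python3 -m jog '{"fingers":[-0.2,-0.2,-0.2,-0.2,-0.2,-0.2,-0.2,-0.2],"translation":[[0,0,0.004],[0,0,0.004],[0,0,0.004],[0,0,0.02],[0,0,0.045],[0,0,0.07],[0,0,0.09],[0,0,0.09]],"turn":[[0,0,0],[0,0,0],[0,0,0],[0,0,0],[0,0,0],[0,0,0],[0,0,0],[0,0,0]]}' 20
python3 - <<'E'
from h import *
n=np.array([.9706,-.2407,0]); t=np.array([.2407,.9706,0])
c=capture("scene"); q=list(map(int,proj(c,[.47,0,.03]))); cv2.imwrite("pics/s5.png",cv2.resize(c["img"][q[1]-60:q[1]+60,q[0]-75:q[0]+75,::-1],(750,600),interpolation=cv2.INTER_CUBIC)); print(q)
for cam in("scene","top"):
    c=capture(cam); P=pts(c,np.ones((384,512),bool)); J=np.c_[P@n-.475,P@t-.045,P[:,2]]
    L=J[(J[:,2]>.05)&(J[:,2]<.11)&(J[:,1]>.11)&(J[:,1]<.2)&(J[:,0]<.025)&(J[:,0]>-.06)]
    for lo in np.arange(.11,.2,.01):
        k=L[(L[:,1]>=lo)&(L[:,1]<lo+.01)]
        if len(k)>3: print(cam,round(lo,3),len(k),np.percentile(k,(5,50,95),axis=0).round(3).tolist())
    for m in masks_of(cam,"pine_strip")[:3]:
        Q=pts(c,m["pixels"]); Q=np.c_[Q@n-.475,Q@t-.045,Q[:,2]]; Q=Q[(Q[:,2]>.028)&(Q[:,2]<.042)]
        if len(Q)>50: print("strip",m["conf"],cv2.minAreaRect(Q[:,:2].astype(np.float32)))
E
```

```text
time_s: 10.9
position: [0.4887, 0.0991, 0.1227]
tool_rot: [0.788, 0.616, 0.002, 0.001]
wrist_force: [0.3, 0.6, -1.2]
finger_gap: 0.0513
grasp_force: 0.0
[241, 268]
scene 0.12 36 [[-0.03, 0.125, 0.065], [-0.012, 0.128, 0.085], [0.02, 0.129, 0.087]]
scene 0.13 160 [[-0.029, 0.131, 0.054], [0.002, 0.133, 0.077], [0.022, 0.136, 0.085]]
scene 0.14 23 [[-0.03, 0.14, 0.076], [-0.027, 0.145, 0.081], [-0.021, 0.149, 0.082]]
scene 0.15 25 [[-0.03, 0.15, 0.073], [-0.028, 0.155, 0.08], [-0.024, 0.159, 0.083]]
scene 0.16 24 [[-0.031, 0.161, 0.074], [-0.029, 0.165, 0.08], [-0.023, 0.169, 0.083]]
scene 0.17 24 [[-0.032, 0.171, 0.074], [-0.028, 0.175, 0.08], [-0.021, 0.179, 0.082]]
scene 0.18 24 [[-0.032, 0.18, 0.075], [-0.029, 0.185, 0.08], [-0.024, 0.188, 0.082]]
scene 0.19 33 [[-0.032, 0.191, 0.072], [-0.027, 0.195, 0.079], [-0.019, 0.196, 0.083]]
strip 0.58 ((-0.012740829959511757, -0.022931396961212158), (0.04713141918182373, 0.16033005714416504), 4.292731285095215)
top 0.12 48 [[-0.027, 0.126, 0.055], [-0.002, 0.127, 0.077], [0.021, 0.13, 0.085]]
top 0.13 31 [[-0.027, 0.131, 0.076], [-0.003, 0.134, 0.08], [0.021, 0.138, 0.085]]
top 0.14 11 [[-0.03, 0.14, 0.074], [-0.027, 0.144, 0.079], [-0.02, 0.149, 0.083]]
top 0.15 12 [[-0.028, 0.151, 0.074], [-0.023, 0.155, 0.077], [-0.018, 0.158, 0.081]]
top 0.16 12 [[-0.029, 0.16, 0.077], [-0.024, 0.163, 0.079], [-0.019, 0.168, 0.082]]
top 0.17 11 [[-0.029, 0.17, 0.073], [-0.025, 0.174, 0.079], [-0.021, 0.179, 0.084]]
strip 0.88 ((-0.012156778946518898, -0.021763913333415985), (0.04577222093939781, 0.1589708775281906), 4.693858623504639)
```

View pics/s5.png

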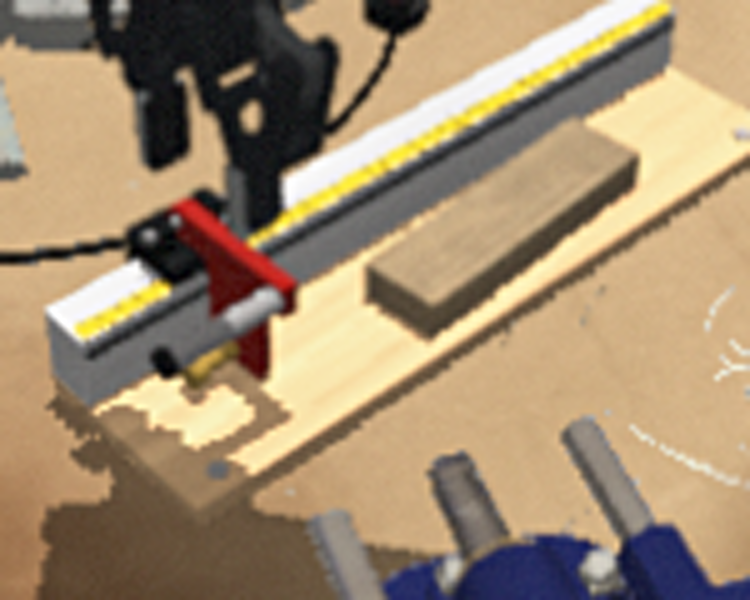

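The leaf is down and level, with its top edge from (190,205) to (290,285) and the bar at (225,325). The strip is still askew, with its near corner at (430,330). Next I go to the strip's robot side with the fingers shut.

```bash
python3 -m jog '{"fingers":[1,1,1,1,1,1,1,1],"translation":[[-0.022,-0.043,0],[-0.044,-0.0865,-0.01],[-0.066,-0.130,-0.02],[-0.0877,-0.173,-0.035],[-0.0877,-0.173,-0.065],[-0.0877,-0.173,-0.095],[-0.0877,-0.173,-0.117],[-0.0877,-0.173,-0.128]],"turn":[[0,0,0],[0,0,0],[0,0,0],[0,0,0],[0,0,0],[0,0,0],[0,0,0],[0,0,0]]}' 20
python3 - <<'E'
from h import *
n=np.array([.9706,-.2407,0]); t=np.array([.2407,.9706,0])
p=np.array(state()["position"]); print(p@n-.475,p@t-.045)
c=capture("scene"); q=list(map(int,proj(c,[.44,-.07,.03]))); cv2.imwrite("pics/s6.png",cv2.resize(c["img"][q[1]-50:q[1]+50,q[0]-62:q[0]+63,::-1],(750,600),interpolation=cv2.INTER_CUBIC)); print(q)
E
```

```text
time_s: 12.15
position: [0.3988, -0.0739, -0.0086]
tool_rot: [0.788, 0.616, -0.001, -0.001]
wrist_force: [0.2, 0.2, 0.2]
finger_gap: -0.0001
grasp_force: 0.0
-0.07014459975772924 -0.020741274660589677
[267, 256]
```

View pics/s6.png

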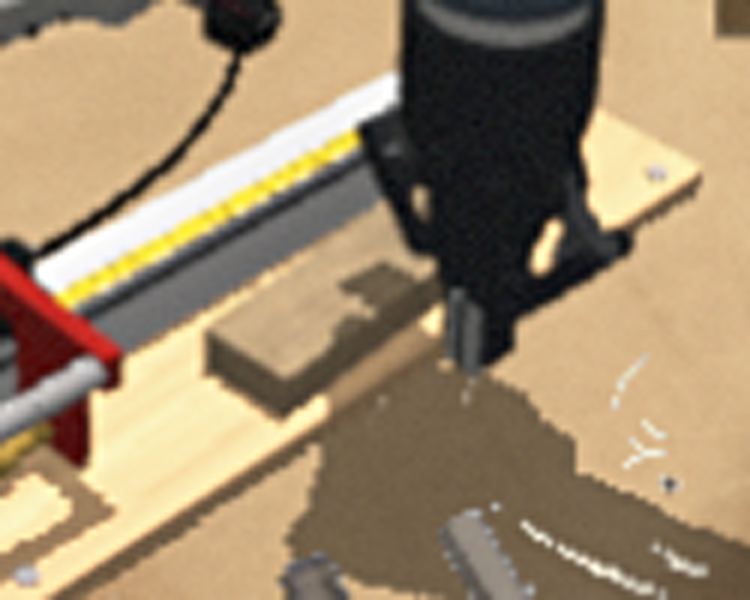

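Fingers are shut beside the strip: tip at (470,365), strip side edge at about (430,310), tips above the bed. I'll push it toward the fence.

```bash
python3 -m jog '{"fingers":[1,1,1,1,1,1,1,1],"translation":[[0.006,-0.0015,0.001],[0.012,-0.003,0.002],[0.017,-0.0042,0.002],[0.022,-0.0054,0.002],[0.026,-0.0064,0.002],[0.030,-0.0074,0.002],[0.034,-0.0084,0.002],[0.037,-0.0092,0.002]],"turn":[[0,0,0],[0,0,0],[0,0,0],[0,0,0],[0,0,0],[0,0,0],[0,0,0],[0,0,0]]}' 20
python3 - <<'E'
from h import *
n=np.array([.9706,-.2407,0]); t=np.array([.2407,.9706,0])
s=state(); p=np.array(s["position"]); f=np.array(s["wrist_force"]); print(p@n-.475,p@t-.045,"F",f@n,f@t,s["joint_pos"])
for cam in("scene","top"):
    c=capture(cam)
    for m in masks_of(cam,"pine_strip")[:2]:
        Q=pts(c,m["pixels"]); Q=np.c_[Q@n-.475,Q@t-.045,Q[:,2]]; Q=Q[(Q[:,2]>.028)&(Q[:,2]<.042)]
        if len(Q)>50: print(cam,m["conf"],cv2.minAreaRect(Q[:,:2].astype(np.float32)))
E
```

```text
time_s: 13.2
position: [0.437, -0.0834, -0.0053]
tool_rot: [0.788, 0.616, -0.0, -0.0]
wrist_force: [-0.9, 1.6, 1.0]
finger_gap: 0.0001
grasp_force: 0.5
-0.030785216428378837 -0.020762662950398747 F -1.2903131448023213 1.278048036303736 [ 0.3591568   0.60416012 -0.32853108  2.16433586  0.44781564  0.43707431
 -0.568761  ]
scene 0.59 ((0.003438930958509445, -0.00915934145450592), (0.04877820611000061, 0.13217371702194214), 4.542466640472412)
top 0.79 ((0.006719999015331268, -0.07206882536411285), (0.04485812783241272, 0.06304161995649338), 2.6868736743927)
top 0.31 ((0.029176179319620132, -0.3641783893108368), (0.05704673379659653, 0.09157469123601913), 33.831016540527344)
```

```bash
cat > st.py <<'E'
from h import *
n=np.array([.9706,-.2407,0]); t=np.array([.2407,.9706,0])
def st():
    s=state(); p=np.array(s["position"]); f=np.array(s["wrist_force"]); print("jig x,y %.4f %.4f z %.4f F n %.1f t %.1f z %.1f"%(p@n-.475,p@t-.045,p[2],f@n,f@t,f[2]))
st()
E
python3 -m jog '{"fingers":[1,1,1,1,1,1,1,1],"translation":[[0.001,-0.0002,0],[0.002,-0.0005,0],[0.003,-0.0007,0],[0.004,-0.001,0],[0.005,-0.0012,0],[0.006,-0.0015,0],[0.006,-0.0015,0],[0.006,-0.0015,0]],"turn":[[0,0,0],[0,0,0],[0,0,0],[0,0,0],[0,0,0],[0,0,0],[0,0,0],[0,0,0]]}' 20; python3 st.py
```

```text
time_s: 14.4
position: [0.4409, -0.0845, -0.0056]
tool_rot: [0.788, 0.616, -0.001, -0.001]
wrist_force: [-6.0, 3.2, 4.1]
finger_gap: 0.0005
grasp_force: 3.0
jig x,y -0.0268 -0.0209 z -0.0056 F n -6.6 t 1.6 z 4.1
```

```bash
python3 -m jog '{"fingers":[1,1,1,1,1,1,1,1],"translation":[[-0.0116,0.0029,0],[-0.0116,0.0029,0.03],[-0.008,-0.02,0.045],[-0.005,-0.045,0.045],[-0.002,-0.07,0.045],[0.001,-0.09,0.045],[0.004,-0.105,0.045],[0.0063,-0.117,0.045]],"turn":[[0,0,0],[0,0,0],[0,0,-0.18],[0,0,-0.36],[0,0,-0.54],[0,0,-0.72],[0,0,-0.90],[0,0,-1.08]]}' 20; cat > strip.py <<'E'
from st import *
for cam in("scene","top"):
    c=capture(cam)
    for m in masks_of(cam,"pine_strip")[:2]:
        Q=pts(c,m["pixels"]); Q=np.c_[Q@n-.475,Q@t-.045,Q[:,2]]; Q=Q[(Q[:,2]>.028)&(Q[:,2]<.042)]
        if len(Q)>50: print(cam,m["conf"],len(Q),cv2.minAreaRect(Q[:,:2].astype(np.float32)),"y",np.percentile(Q[:,1],(1,99)),"x",np.percentile(Q[:,0],(2,98)))
E
python3 strip.py; python3 - <<'E'
from st import *
print(state()["joint_pos"])
c=capture("scene"); P=pts(c,np.ones((384,512),bool)); J=np.c_[P@n-.475,P@t-.045,P[:,2]]
img=c["img"].reshape(-1,3)[(c["depth"]>0).ravel()].astype(int)
k=(J[:,1]>.08)&(J[:,1]<.17)&(J[:,2]>.014)&(J[:,2]<.036)&(J[:,0]>-.03)&(J[:,0]<.028)
print(len(J[k]),np.c_[J[k],img[k]].round(3)[np.argsort(J[k][:,1])][:40].tolist())
E
```

```text
time_s: 15.4
position: [0.4493, -0.2029, 0.0398]
tool_rot: [0.993, 0.12, 0.001, 0.001]
wrist_force: [0.2, -0.7, -0.4]
finger_gap: 0.0002
grasp_force: 0.0
jig x,y 0.0099 -0.1338 z 0.0398 F n 0.4 t -0.6 z -0.4
scene 0.87 795 ((0.007207745686173439, -0.026607468724250793), (0.16523377597332, 0.04767446219921112), 89.85969543457031) y [-0.10272302  0.05485134] x [-0.01541661  0.02951624]
top 0.84 449 ((0.008208184503018856, -0.0015981309115886688), (0.045061513781547546, 0.11469241976737976), 0.08849241584539413) y [-0.05727644  0.05432428] x [-0.01378819  0.02995004]
jig x,y 0.0093 -0.1327 z 0.0397 F n -0.8 t -0.2 z 0.0
[ 0.42972066  0.5404465  -0.12322551  2.05184926  0.12070784  0.55560945
 -1.09897386]
161 [[-0.012, 0.081, 0.015, 249.0, 235.0, 180.0], [-0.006, 0.082, 0.015, 249.0, 236.0, 180.0], [0.008, 0.083, 0.015, 249.0, 228.0, 172.0], [0.004, 0.083, 0.014, 248.0, 231.0, 174.0], [0.01, 0.084, 0.014, 249.0, 228.0, 171.0], [-0.026, 0.085, 0.014, 248.0, 232.0, 175.0], [-0.003, 0.085, 0.014, 249.0, 229.0, 172.0], [-0.021, 0.086, 0.014, 248.0, 233.0, 176.0], [-0.025, 0.087, 0.015, 249.
[... 696 characters left out ...]
99, 0.014, 250.0, 230.0, 171.0], [0.02, 0.101, 0.015, 202.0, 174.0, 128.0], [-0.021, 0.101, 0.015, 249.0, 233.0, 177.0], [0.015, 0.102, 0.016, 255.0, 245.0, 180.0], [0.013, 0.103, 0.014, 255.0, 246.0, 187.0], [-0.003, 0.105, 0.014, 248.0, 227.0, 171.0], [-0.025, 0.105, 0.014, 249.0, 229.0, 170.0], [-0.017, 0.107, 0.016, 249.0, 234.0, 178.0], [0.004, 0.108, 0.014, 250.0, 232.0, 175.0], [-0.022, 0.109, 0.014, 249.0, 229.0, 173.0], [-0.026, 0.114, 0.014, 249.0, 228.0, 171.0], [-0.028, 0.116, 0.014, 248.0, 229.0, 172.0], [-0.007, 0.12, 0.014, 255.0, 244.0, 185.0], [-0.025, 0.12, 0.015, 248.0, 228.0, 171.0], [-0.011, 0.125, 0.026, 225.0, 178.0, 129.0], [-0.011, 0.126, 0.036, 225.0, 185.0, 133.0]]
```

```bash
python3 -m jog '{"fingers":[1,1,1,1,1,1,1,1],"translation":[[-0.001,0,0],[-0.0018,0,-0.005],[-0.0018,0,-0.015],[-0.0018,0,-0.025],[-0.0018,0,-0.035],[-0.0018,0,-0.043],[-0.0018,0,-0.046],[-0.0018,0,-0.046]],"turn":[[0,0,-0.17],[0,0,-0.34],[0,0,-0.49],[0,0,-0.49],[0,0,-0.49],[0,0,-0.49],[0,0,-0.49],[0,0,-0.49]]}' 20; python3 - <<'E'
from st import *
c=capture("top")
for x in(.004,.0075,.011):
  for y in np.arange(.09,.131,.003):
    w=n*(.475+x)+t*(y+.045)+[0,0,.029]; u,v=proj(c,w); print(x,round(y,3),round(u,1),round(v,1),c["img"][round(v),round(u)],round(float(c["depth"][round(v),round(u)]),3),end=" | ")
  print()
w=n*(.4825)+t*(.155)+[0,0,.029]; u,v=map(int,proj(c,w)); cv2.imwrite("pics/t7.png",cv2.resize(c["img"][v-20:v+20,u-25:u+25,::-1],(750,600),interpolation=cv2.INTER_CUBIC)); print(u,v)
E
```

```text
time_s: 16.65
position: [0.4472, -0.2019, -0.0065]
tool_rot: [0.993, -0.121, -0.0, -0.0]
wrist_force: [-0.0, -0.3, 0.9]
finger_gap: 0.0001
grasp_force: 0.0
jig x,y 0.0076 -0.1333 z -0.0065 F n 0.0 t -0.3 z 0.9
0.004 0.09 190.5 224.2 [202 182 135] 1.372 | 0.004 0.093 189.6 224.1 [202 181 135] 1.371 | 0.004 0.096 188.7 224.0 [202 182 136] 1.377 | 0.004 0.099 187.8 223.9 [201 180 134] 1.374 | 0.004 0.102 186.9 223.8 [201 179 133] 1.373 | 0.004 0.105 186.0 223.7 [201 177 132] 1.374 | 0.004 0.108 185.2 223.6 [201 175 130] 1.376 | 0.004 0.111 184.3 223.5 [189 167 124] 1.373 | 0.004 0.114 183.4 223.4 [167 144 100] 1.376 | 0.004 0.117 182.5 223.3 [150 123  74] 1.359 | 0.004 0.12 181.6 223.2 [150 123  74] 1.359 | 0.004 0.123 180.7 223.1 [119  94  53] 1.365 | 0.004 0.126 179.8 222.9 [82 53 32] 1.355 | 0.004 0.129 178.9 222.8 [60 24 20] 1.348 | 
0.0075 0.09 190.7 223.2 [201 178 132] 1.378 | 0.0075 0.093 189.8 223.1 [201 177 132] 1.368 | 0.0075 0.096 188.9 223.0 [201 179 133] 1.377 | 0.0075 0.099 188.0 222.9 [201 179 133] 1.377 | 0.0075 0.102 187.1 222.8 [201 179 133] 1.369 | 0.0075 0.105 186.2 
[... 342 characters left out ...]
  45] 1.36 | 0.0075 0.129 179.1 221.8 [65 33 21] 1.35 | 
0.011 0.09 190.8 222.1 [201 174 130] 1.371 | 0.011 0.093 189.9 222.0 [200 172 128] 1.37 | 0.011 0.096 189.0 221.9 [200 175 130] 1.377 | 0.011 0.099 188.1 221.8 [202 182 136] 1.374 | 0.011 0.102 187.3 221.7 [201 182 136] 1.378 | 0.011 0.105 186.4 221.6 [202 183 136] 1.377 | 0.011 0.108 185.5 221.5 [200 180 134] 1.382 | 0.011 0.111 184.6 221.4 [201 185 138] 1.379 | 0.011 0.114 183.7 221.3 [180 164 120] 1.379 | 0.011 0.117 182.8 221.2 [157 138  88] 1.359 | 0.011 0.12 181.9 221.1 [162 137  77] 1.355 | 0.011 0.123 181.0 221.0 [137 109  60] 1.359 | 0.011 0.126 180.1 220.9 [88 58 35] 1.358 | 0.011 0.129 179.3 220.8 [60 23 20] 1.344 | 
184 222
```

View pics/t7.png

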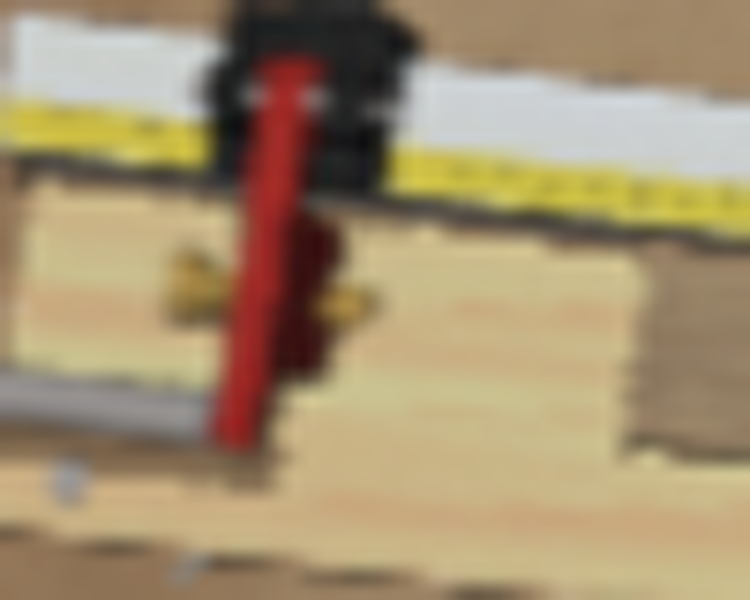

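The top crop shows the brass screw tip at (375,303), which is jig y ≈ 0.112, and the strip's end at (640,350), so the gap is about 57 mm. The strip is flush to the fence, so I push along it.

```bash
python3 -m jog '{"fingers":[1,1,1,1,1,1,1,1],"translation":[[0.0018,0.0073,0],[0.0036,0.0146,0],[0.0054,0.0218,0],[0.0072,0.0291,0],[0.009,0.0364,0],[0.0108,0.0437,0],[0.0126,0.0510,0],[0.0144,0.0582,0]],"turn":[[0,0,0],[0,0,0],[0,0,0],[0,0,0],[0,0,0],[0,0,0],[0,0,0],[0,0,0]]}' 20; python3 strip.py
```

```text
time_s: 17.7
position: [0.4618, -0.1432, -0.0063]
tool_rot: [0.993, -0.121, -0.0, -0.0]
wrist_force: [-0.8, -0.6, 0.6]
finger_gap: 0.0003
grasp_force: 0.6
jig x,y 0.0077 -0.0728 z -0.0063 F n -0.7 t -0.8 z 0.6
scene 0.77 837 ((0.00747336819767952, 0.017016202211380005), (0.16636303067207336, 0.04807349294424057), 89.5319595336914) y [-0.05812265  0.09875787] x [-0.01551614  0.02872413]
top 0.75 266 ((0.008071640506386757, 0.06352009624242783), (0.04346970468759537, 0.07475164532661438), 1.9767423868179321) y [0.02901327 0.10020178] x [-0.01259713  0.0285434 ]
```

```bash
python3 -m jog '{"fingers":[1,1,1,1,1,1,1,1],"translation":[[0.0002,0.001,0],[0.0005,0.0019,0],[0.0007,0.0029,0],[0.001,0.0039,0],[0.0012,0.0049,0],[0.0014,0.0058,0],[0.0017,0.0068,0],[0.0019,0.0078,0]],"turn":[[0,0,0],[0,0,0],[0,0,0],[0,0,0],[0,0,0],[0,0,0],[0,0,0],[0,0,0]]}' 20; python3 st.py
```

```text
time_s: 18.9
position: [0.4636, -0.1358, -0.0063]
tool_rot: [0.993, -0.121, -0.0, -0.0]
wrist_force: [-0.7, -0.1, 0.4]
finger_gap: 0.0001
grasp_force: 0.2
jig x,y 0.0076 -0.0652 z -0.0063 F n -0.6 t -0.3 z 0.4
```

```bash
python3 -m jog '{"fingers":[1,1,1,1,1,1,1,1],"translation":[[0.0001,0.0003,0],[0.0001,0.0005,0],[0.0002,0.0008,0],[0.0002,0.001,0],[0.0003,0.0012,0],[0.0004,0.0015,0],[0.0004,0.0015,0],[0.0004,0.0015,0]],"turn":[[0,0,0],[0,0,0],[0,0,0],[0,0,0],[0,0,0],[0,0,0],[0,0,0],[0,0,0]]}' 20; python3 strip.py
```

```text
time_s: 19.9
position: [0.464, -0.1343, -0.0063]
tool_rot: [0.993, -0.121, -0.0, -0.0]
wrist_force: [-0.4, -0.0, 0.1]
finger_gap: 0.0001
grasp_force: 0.1
jig x,y 0.0077 -0.0637 z -0.0063 F n -0.4 t -0.1 z 0.1
scene 0.94 815 ((0.008277324959635735, 0.026503168046474457), (0.16639353334903717, 0.049594681710004807), 89.15784454345703) y [-0.04947446  0.10822758] x [-0.01529723  0.02952416]
top 0.78 240 ((0.007499567233026028, 0.07301299273967743), (0.04434814676642418, 0.06793882697820663), 2.0245237350463867) y [0.04255496 0.10623693] x [-0.01319539  0.02830447]
```

```bash
python3 -m jog '{"fingers":[1,1,1,1,1,1,1,1],"translation":[[0.0001,0.0003,0],[0.0001,0.0006,0],[0.0002,0.0009,0],[0.0003,0.0012,0],[0.0004,0.0015,0],[0.0004,0.0018,0],[0.0005,0.002,0],[0.0005,0.002,0]],"turn":[[0,0,0],[0,0,0],[0,0,0],[0,0,0],[0,0,0],[0,0,0],[0,0,0],[0,0,0]]}' 20; python3 st.py
```

```text
time_s: 21.1
position: [0.4645, -0.1323, -0.0063]
tool_rot: [0.993, -0.121, -0.0, -0.0]
wrist_force: [-0.7, -0.0, 0.3]
finger_gap: 0.0
grasp_force: 0.2
jig x,y 0.0077 -0.0617 z -0.0063 F n -0.6 t -0.2 z 0.3
```

```bash
python3 -m jog '{"fingers":[1,1,1,1,1,1,1,1],"translation":[[0.0001,0.0003,0],[0.0001,0.0006,0],[0.0002,0.0009,0],[0.0003,0.0012,0],[0.0004,0.0015,0],[0.0004,0.0018,0],[0.0005,0.002,0],[0.0005,0.002,0]],"turn":[[0,0,0],[0,0,0],[0,0,0],[0,0,0],[0,0,0],[0,0,0],[0,0,0],[0,0,0]]}' 20; python3 st.py
```

```text
time_s: 22.1
position: [0.465, -0.1304, -0.0063]
tool_rot: [0.993, -0.121, -0.0, -0.0]
wrist_force: [1.2, -0.5, -0.0]
finger_gap: -0.0001
grasp_force: 0.2
jig x,y 0.0077 -0.0596 z -0.0063 F n 1.3 t -0.2 z -0.0
```

```bash
python3 -m jog '{"fingers":[1,1,1,1,1,1,1,1],"translation":[[0.0001,0.0003,0],[0.0001,0.0006,0],[0.0002,0.0009,0],[0.0003,0.0012,0],[0.0004,0.0015,0],[0.0004,0.0016,0],[0.0004,0.0016,0],[0.0004,0.0016,0]],"turn":[[0,0,0],[0,0,0],[0,0,0],[0,0,0],[0,0,0],[0,0,0],[0,0,0],[0,0,0]]}' 20; python3 strip.py
```

```text
time_s: 23.1
position: [0.4654, -0.1288, -0.0063]
tool_rot: [0.993, -0.121, 0.0, -0.0]
wrist_force: [-0.4, -0.7, -0.0]
finger_gap: -0.0
grasp_force: 0.2
jig x,y 0.0077 -0.0579 z -0.0063 F n -0.2 t -0.8 z -0.0
scene 0.71 809 ((0.008532142266631126, 0.031541649252176285), (0.16592419147491455, 0.04966934025287628), 89.9792709350586) y [-0.04498341  0.11364589] x [-0.0156178   0.02924642]
top 0.66 261 ((0.008069656789302826, 0.07981462776660919), (0.04510294273495674, 0.07145288586616516), 0.8347532153129578) y [0.04677174 0.11357757] x [-0.01397231  0.02953583]
```

```bash
python3 -m jog '{"fingers":[1,1,1,1,1,1,1,1],"translation":[[0.0001,0.0003,0],[0.0001,0.0006,0],[0.0002,0.0009,0],[0.0003,0.0012,0],[0.0004,0.0015,0],[0.0004,0.0016,0],[0.0004,0.0016,0],[0.0004,0.0016,0]],"turn":[[0,0,0],[0,0,0],[0,0,0],[0,0,0],[0,0,0],[0,0,0],[0,0,0],[0,0,0]]}' 20; python3 st.py
```

```text
time_s: 24.3
position: [0.4658, -0.1271, -0.0063]
tool_rot: [0.993, -0.121, 0.0, -0.0]
wrist_force: [-0.4, -0.3, -0.7]
finger_gap: 0.0003
grasp_force: 0.2
jig x,y 0.0077 -0.0563 z -0.0063 F n -0.3 t -0.4 z -0.7
```

```bash
python3 -m jog '{"fingers":[1,1,1,1,1,1,1,1],"translation":[[0.0001,0.0003,0],[0.0001,0.0006,0],[0.0002,0.0009,0],[0.0003,0.0012,0],[0.0004,0.0015,0],[0.0004,0.0016,0],[0.0004,0.0016,0],[0.0004,0.0016,0]],"turn":[[0,0,0],[0,0,0],[0,0,0],[0,0,0],[0,0,0],[0,0,0],[0,0,0],[0,0,0]]}' 20; python3 st.py
```

```text
time_s: 25.3
position: [0.4659, -0.1266, -0.0063]
tool_rot: [0.993, -0.122, -0.0, 0.0]
wrist_force: [-0.4, -6.5, 0.4]
finger_gap: -0.0003
grasp_force: 2.8
jig x,y 0.0076 -0.0557 z -0.0063 F n 1.2 t -6.4 z 0.4
```

```bash
python3 -m jog '{"fingers":[1,1,1,1,1,1,1,1],"translation":[[0,0,0],[0,0,0],[0,0.0001,0],[0,0.0001,0],[0,0.0001,0],[0,0.0001,0],[0,0.0001,0],[0,0.0001,0]],"turn":[[0,0,0],[0,0,0],[0,0,0],[0,0,0],[0,0,0],[0,0,0],[0,0,0],[0,0,0]]}' 20; python3 strip.py
```

```text
time_s: 26.3
position: [0.4658, -0.1266, -0.0063]
tool_rot: [0.993, -0.122, -0.0, 0.001]
wrist_force: [-0.8, -5.3, 1.0]
finger_gap: -0.0002
grasp_force: 2.9
jig x,y 0.0076 -0.0558 z -0.0063 F n 0.5 t -5.3 z 1.0
scene 0.81 780 ((0.00711078941822052, 0.03657679632306099), (0.15963530540466309, 0.04761751368641853), 89.9151382446289) y [-0.04162333  0.11472689] x [-0.01547678  0.02855408]
scene 0.64 52 ((0.12342783063650131, -0.2840603291988373), (0.03913131728768349, 0.02331317588686943), 22.430397033691406) y [-0.29974767 -0.27308184] x [0.10700398 0.14536119]
top 0.75 249 ((0.008315209299325943, 0.08297893404960632), (0.04519110918045044, 0.06832586228847504), 0.8486895561218262) y [0.05068447 0.11658488] x [-0.01374322  0.03006598]
```

```bash
python3 -m jog '{"fingers":[1,1,1,1,1,1,1,1],"translation":[[0,0.0001,0],[0,0.0001,0],[0,0.0002,0],[0,0.0002,0],[0,0.0002,0],[0,0.0002,0],[0,0.0002,0],[0,0.0002,0]],"turn":[[0,0,0],[0,0,0],[0,0,0],[0,0,0],[0,0,0],[0,0,0],[0,0,0],[0,0,0]]}' 20; python3 st.py
```

```text
time_s: 27.5
position: [0.4658, -0.1266, -0.0063]
tool_rot: [0.993, -0.122, -0.0, 0.001]
wrist_force: [-1.8, -6.0, 0.8]
finger_gap: 0.0002
grasp_force: 3.1
jig x,y 0.0076 -0.0557 z -0.0063 F n -0.3 t -6.2 z 0.8
```

Pressed at about 6 N and held. Now I back off and return to the lift bar.

```bash
python3 -m jog '{"fingers":[1,1,1,1,1,1,1,1],"translation":[[-0.0012,-0.0049,0],[-0.0036,-0.0146,0],[-0.0036,-0.0146,0.05],[-0.0036,-0.0146,0.10],[0,0.02,0.129],[0.006,0.065,0.129],[0.012,0.11,0.129],[0.017,0.15,0.129]],"turn":[[0,0,0],[0,0,0],[0,0,0],[0,0,0.18],[0,0,0.36],[0,0,0.54],[0,0,0.72],[0,0,0.90]]}' 20
python3 strip.py
```

```text
time_s: 28.5
position: [0.4833, 0.0263, 0.123]
tool_rot: [0.946, 0.326, 0.0, -0.0]
wrist_force: [0.5, -0.8, -0.4]
finger_gap: 0.0002
grasp_force: 0.0
jig x,y -0.0122 0.0968 z 0.1230 F n 0.7 t -0.6 z -0.4
scene 0.62 814 ((0.00791628472507, 0.03583730012178421), (0.04900769144296646, 0.16374248266220093), 0.38967394828796387) y [-0.04090311  0.11535019] x [-0.01548424  0.03013296]
top 0.65 583 ((0.00813632644712925, 0.03350667655467987), (0.15274523198604584, 0.04599776491522789), 89.88693237304688) y [-0.04146234  0.10658953] x [-0.0141067   0.02937608]
```

```bash
python3 -m jog '{"fingers":[-0.2,-0.2,-0.2,-0.2,-0.2,-0.2,-0.2,-0.2],"translation":[[0.0014,0.019,0],[0.0028,0.037,0],[0.0042,0.056,0],[0.0056,0.0746,0],[0.0056,0.0746,0],[0.0056,0.0746,-0.01],[0.0056,0.0746,-0.02],[0.0056,0.0746,-0.02]],"turn":[[0,0,0.17],[0,0,0.34],[0,0,0.51],[0,0,0.67],[0,0,0.67],[0,0,0.67],[0,0,0.67],[0,0,0.67]]}' 20
python3 st.py
```

```text
time_s: 29.7
position: [0.4878, 0.0983, 0.1015]
tool_rot: [0.788, 0.615, -0.001, -0.0]
wrist_force: [0.1, 0.4, -0.4]
finger_gap: 0.0512
grasp_force: 0.0
jig x,y -0.0252 0.1679 z 0.1015 F n 0.0 t 0.5 z -0.4
```

```bash
python3 -m jog '{"fingers":[-0.2,-0.2,-0.2,-0.2,1,1,1,1],"translation":[[0,0,-0.025],[0,0,-0.05],[0,0,-0.0725],[0,0,-0.0725],[0,0,-0.0725],[0,0,-0.0725],[0,0,-0.0725],[0,0,-0.0725]],"turn":[[0,0,0],[0,0,0],[0,0,0],[0,0,0],[0,0,0],[0,0,0],[0,0,0],[0,0,0]]}' 20
python3 -m jog '{"fingers":[1,1,1,1,1,1,1,1],"translation":[[0,0,0],[0,0,0],[0,0,0],[0,0,0],[0,0,0],[0,0,0],[0,0,0],[0,0,0]],"turn":[[0,0,0],[0,0,0],[0,0,0],[0,0,0],[0,0,0],[0,0,0],[0,0,0],[0,0,0]]}' 25
```

```text
time_s: 30.7
position: [0.4905, 0.0993, 0.0312]
tool_rot: [0.788, 0.616, 0.001, 0.001]
wrist_force: [2.9, -1.4, 5.7]
finger_gap: 0.0108
grasp_force: 22.5
time_s: 31.7
position: [0.4905, 0.0993, 0.0311]
tool_rot: [0.788, 0.616, 0.001, 0.001]
wrist_force: [4.1, -1.6, 6.1]
finger_gap: 0.0111
grasp_force: 24.4
```

```bash
python3 -m jog '{"fingers":[1,1,1,1,1,1,1,1],"translation":[[0.0005,0,0.0042],[0.0012,-0.0002,0.0105],[0.003,-0.0005,0.0173],[0.0055,-0.0011,0.0247],[0.009,-0.0019,0.0323],[0.0135,-0.0029,0.0395],[0.019,-0.0043,0.0467],[0.0254,-0.0058,0.053]],"turn":[[0,0,0],[0,0,0],[0,0,0],[0,0,0],[0,0,0],[0,0,0],[0,0,0],[0,0,0]]}' 25; python3 strip.py
```

```text
time_s: 32.7
position: [0.5083, 0.0948, 0.0827]
tool_rot: [0.787, 0.617, -0.004, -0.003]
wrist_force: [-14.7, 4.8, 8.0]
finger_gap: 0.0106
grasp_force: 24.9
jig x,y -0.0044 0.1693 z 0.0827 F n -15.4 t 1.1 z 8.0
scene 0.89 759 ((0.007293015718460083, 0.03642931580543518), (0.04806680232286453, 0.1607660949230194), 0.21686036884784698) y [-0.0397361   0.11537469] x [-0.01563426  0.02775942]
top 0.95 635 ((0.008183185011148453, 0.037435516715049744), (0.1614513248205185, 0.04562864452600479), 89.8658447265625) y [-0.04084621  0.11561457] x [-0.01381747  0.02987548]
```

```bash
python3 -m jog '{"fingers":[1,1,1,1,1,1,1,1],"translation":[[0.0045,-0.0011,0.0055],[0.0108,-0.0027,0.0098],[0.0175,-0.0043,0.0135],[0.0245,-0.0061,0.0163],[0.032,-0.0079,0.0182],[0.0388,-0.0096,0.019],[0.0473,-0.0117,0.0191],[0.0543,-0.0134,0.0184]],"turn":[[0,0,0],[0,0,0],[0,0,0],[0,0,0],[0,0,0],[0,0,0],[0,0,0],[0,0,0]]}' 25; python3 st.py
```

```text
time_s: 33.9
position: [0.5676, 0.0801, 0.102]
tool_rot: [0.788, 0.616, -0.001, -0.0]
wrist_force: [-5.8, 0.9, 8.2]
finger_gap: 0.0108
grasp_force: 26.6
jig x,y 0.0566 0.1694 z 0.1020 F n -5.9 t -0.6 z 8.2
```

```bash
python3 -m jog '{"fingers":[-0.2,-0.2,-0.2,-0.2,-0.2,-0.2,-0.2,-0.2],"translation":[[0,0,0],[0,0,0],[0,0,0],[0,0,0.01],[0,0,0.035],[0,0,0.065],[0,0,0.1],[0,0,0.1]],"turn":[[0,0,0],[0,0,0],[0,0,0],[0,0,0],[0,0,0],[0,0,0],[0,0,0],[0,0,0]]}' 20; python3 strip.py; python3 - <<'E'
from st import *
for cam in("scene","top"):
    c=capture(cam); P=pts(c,np.ones((384,512),bool)); J=np.c_[P@n-.475,P@t-.045,P[:,2]]
    k=J[(J[:,2]>.125)&(J[:,2]<.16)&(J[:,1]>.135)&(J[:,1]<.2)&(J[:,0]>0)&(J[:,0]<.1)]; print(cam,len(k),np.percentile(k,(5,50,95),axis=0).round(3).tolist())
    if cam=="scene": q=list(map(int,proj(c,[.5,0,.05]))); cv2.imwrite("pics/s8.png",cv2.resize(c["img"][q[1]-60:q[1]+60,q[0]-75:q[0]+75,::-1],(750,600)))
E
```

```text
time_s: 34.9
position: [0.5707, 0.0808, 0.2051]
tool_rot: [0.788, 0.616, 0.003, 0.002]
wrist_force: [0.2, 0.6, -0.8]
finger_gap: 0.0512
grasp_force: 0.0
jig x,y 0.0595 0.1708 z 0.2051 F n 0.0 t 0.7 z -0.8
scene 0.68 877 ((0.007261361926794052, 0.03649580851197243), (0.15996956825256348, 0.04819731414318085), 89.50262451171875) y [-0.04131087  0.11531543] x [-0.01548261  0.02906105]
scene 0.52 426 ((0.030207868665456772, 0.0007590949535369873), (0.4013073444366455, 0.028165178373456), 86.25149536132812) y [-0.19440684  0.19942702] x [0.028129   0.04852214]
top 0.66 620 ((0.007572931237518787, 0.03761563450098038), (0.04473303258419037, 0.1609191745519638), 0.2248666137456894) y [-0.04028586  0.11583452] x [-0.01377319  0.02881348]
jig x,y 0.0568 0.1692 z 0.2007 F n -0.0 t -0.6 z -0.1
scene 201 [[0.004, 0.135, 0.127], [0.05, 0.158, 0.147], [0.058, 0.195, 0.151]]
top 76 [[0.004, 0.138, 0.129], [0.056, 0.162, 0.147], [0.062, 0.189, 0.151]]
```

View pics/s8.png

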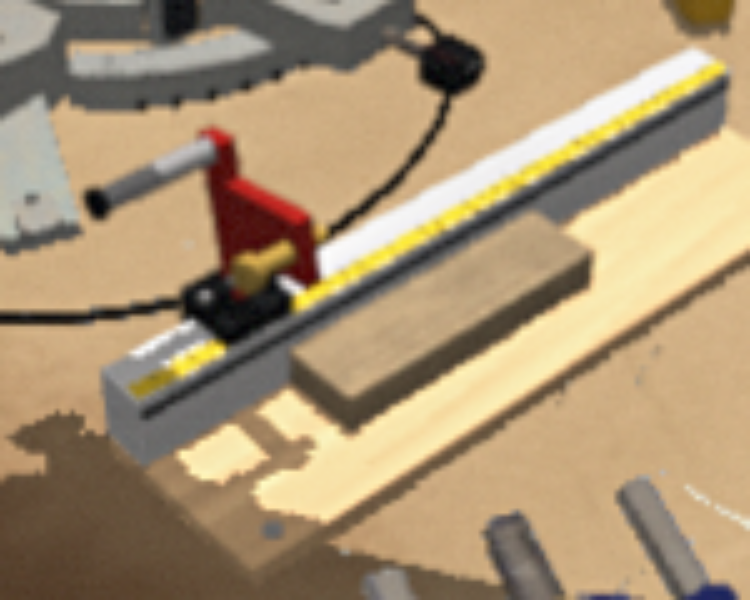

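The leaf leans back past upright, with the bar at (150,175) and its measured x about 0.055, behind the hinge at 0.045. The strip lies flush at the fence and the gripper is clear, so I'm handing in.

```bash
python3 -c "
from cell import *
print(finish_job())"
```

```text
the job is handed in; nothing more can be done
None
```

I flipped the stop down, pushed the strip flat along the fence onto the screw and held it at about 6 N (highest reading 6.4 N). I then flipped the stop back past upright (about 1.7 rad), left the strip in place with the gripper clear, and handed the job in at about 35 s; no verdict was returned.

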